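Clip the inspection lamp onto its eye

ROBOT

A 6-joint arm with a two-finger parallel gripper is mounted at the origin on a cart in front of the work surface, level with it; the furniture and walls round the work are solid. World frame = base frame: x ahead of the robot, y to its left, z up, the work surface at z = 0. Lengths are in mm, angles in rad, forces in N, time in s.
With the tool pointing down it reaches from about 275 to 750 mm from the base axis. Payload 10.2 kg.
Tool frame: the origin (TCP) lies at the very end of the fingers, on their centre line; the grasp point (between the pads) lies 19 mm behind it; z points along the fingers, y is the line along which they close (so a half turn about z gives the same grasp; the last joint's range is limited). The gripper opens to 85 mm and grips with 20 to 120 N. Pads are 22 mm wide; open, the fingers measure 114 mm over their backs; the gripper's body (76 mm by 85 mm) begins 54 mm behind the grasp point. The pads swing forward as they close: fully open they stand 13 mm farther back than shut.
Start: joints at [1.015, 0.313, 1.498, -0, 1.331, -0.223], TCP at [171.525, 496.196, 231.294] pointing down, gripper open.
Joint ranges: [-2.94, 2.94], [-0.97, 2.17], [0.19, 2.56], [-1.23, 4.37], [0.02, 3.11], [-2.88, 2.88]. Speed limits (rad/s): [2.39, 2.39, 3.01, 3.14, 3.14, 3.14].

INTERFACE

Orientations are given as a unit quaternion [w, x, y, z].
In Python, from rig import ctrl, optics gives the robot as it stands. The module is installed in compiled form; this text tells all that it offers.
- The arm moves only by the shell command python3 -m handwheel 'ROWS' [FORCE]. ROWS is JSON, a list that holds one entry, the list of rows, each a list of 5 numbers: the gripper command: -1 is fully open, 1 is shut, values between are in proportion, then the shift along the world's x, y, z in units of 50 mm (1.0 is 50 mm), then the turn about the world's z in units of 8 degrees (1.0 is 8 degrees). In form: [[[gripper, tx, ty, tz, twist], ...]]. A call has 1 to 10 rows; each row shifts and turns the commanded pose from where the row before left it; what a row does not reach is not made up. A row lasts 1/10 s, in which the tool goes at most 50 mm and 8.59 degrees, less where a joint would pass 70% of its speed; a pose out of reach is approached as far as the arm can. A call is refused whole if a number of a shift passes 1 or a number of a turn 1, either way. A call with a gripper value outside its range is refused whole. The fingers move at their own pace and stop on an object; FORCE is the grip in N (left out, the last holds). Time passes only in rows, so rows that do not move let the fingers close. It gives the time, the measured TCP pose, the force, the opening and the grip force at its end, in the units of the state.
- ctrl.sense(): the state, without advancing time (a new reading comes with each control period).
- optics.capture(name): name is "scene" or "top" or "wrist"; returns a dict with "img" (420x560x3 uint8, blue, green, red), "K" (3x3 intrinsics, pixels), "R" (3x3) and "t" (3): a world point X has camera coordinates R X + t. Camera axes: x right, y down, z forward; pixel columns grow to the right and rows downward; lengths in mm; the calibration is good to about 2 mm. A picture is of the moment at which its call begins. There is no depth.
- ctrl.finish_job(): hands the job in; it is judged then, once.
The state is a dict: "time_s": time; "joints": joint angles; "dq": joint speeds; "tau": joint torques, N m; "eef_pos": TCP position; "ee_rot": TCP orientation; "force": force on the tool from outside, world axes, zero at the start; "wrist_torque": the same for the moment, N m; "grip_width": opening from 0.0 (shut) to 1.0 (fully open); "grip_force": force on a finger pad.
Only numpy, scipy, OpenCV 4.12 (cv2) and the standard library are available. Lean on these libraries where they do the work, as an engineer would, in place of code of your own. Each camera call takes 0.05 s, during which the arm holds its last target. There are 200 camera calls.

TASK

Hang the pocket inspection lamp back on the tool board: press its snap hook sideways against the steel eye so that the eye's bar pushes the sprung gate in, then draw the lamp back until the bar lies in the bow of the hook and the gate has sprung shut behind it. Before you let go, prove the catch with a steady pull of about 10 N away from the board with the gate shut; then release the lamp so that it hangs from the eye at rest. Never load hook and eye with more than 16 N while you hold the lamp, and leave the other things where they stand.

Things in the scene. Friction and masses are not known exactly. Their poses are not given: they have to be found in the camera images.
- lamp: Flat-sided dark metal pocket inspection lamp lying on the bench, about 90 g, aluminium snap hook at one end, 149 mm long in all. Origin: on the underside, on the centre line, where body and hook meet; x towards the hook, y to the gate's side, z up. Body 24 wide x 20 high from x = -62 to 0 mm; head with lens 28 x 20 from x = -80 to -62.
- lamp_grip (a point): Where to grip the lamp, across its 24 mm wide flat sides: lamp x = -22, y = 0, z = 10 mm.
- gate_mid (a point): Where to press the gate on the eye: on the shut gate's centre line, 29 mm from its pivot; lamp x = 36, y = 14, z = 10 mm. Pressed towards the pivot the gate takes several times the force; the rigid nose of the hook begins at lamp x = 46, the rigid root block (35 mm wide) ends at x = 9.
- hook_bow (a point): Where the centre of the eye's bar lies when seated in the hook's bow: lamp x = 58, y = 0, z = 10 mm. The hook is 6 mm round wire in the plane z = 10: spine along y = -14 (side away from the gate), bow about (52, 0) with centre-line radius 14, nose ending at x = 46, y = 14. Inside width 22 mm; outer end at x = 69.
- lamp_gate (a joint): Sprung gate, a pin 5 mm thick, 38 mm long, from its pivot (lamp x = 7, y = 14) along +x to the nose. 0 = shut; grows as pushed inward, stop at 0.66 rad; never swings outward. At gate_mid: 2 N to start, 6 N far in; the bar clears the nose 15 mm after it first touches the gate (0.5 rad) and meets the stop after 20 mm. Springs shut once the bar is past its free end.
- board: Plywood tool board fixed upright on the bench, 300 wide x 265 high x 18 thick, on two feet, tools in racks left and right. Origin: centre of its underside. x from front (robot's side) to back, y to the left seen from the front, z up. Its eye is a U-bolt of 9 mm steel rod in the middle of the front face, with one upright outer bar and two level legs. The lamp hangs from the lower leg.
- eye_mid (a point): NOMINAL middle of the eye's upright bar: board x = -75, y = 0, z = 197 mm. The U-bolt is set by hand in slots and on threads: the true bar is up to 12 mm off in board y and 5 mm in board x, so find it by touch or sight. It is rigid. The bar is straight from z = 178 to 216. Nuts and plate take the 8 mm next to the board's face (face at board x = -9).
- eye_leg (a point): Nominal middle of the eye's lower level leg (board x = -42, y = 0, z = 167 mm; upper leg at z = 227), 9 mm rod along board x: the lamp hangs here with the bow over the leg.
- kraft_box: Small brown carton lying on the bench, 52 x 88 x 22 mm, origin under its centre. Bystander.
- thread_spool: Spool of thread standing on its end, 25 mm thick, 58 mm high, origin under its centre. Bystander.
- cover_bed: Light grey plastic machine cover lying open side up, 60 x 140 x 40 mm, origin under its centre. Bystander.
- needle_case: Flat needle case lying on the bench, 26 x 58 x 9 mm, origin under its centre. Bystander.

How it is judged:
By the outcome, as a careful person would: the job done as asked, in the order asked, and still so for the second after the job is handed in, with the robot touching nothing.
It also fails if it takes over 70 s, if anything falls off the work surface, if the arm or the gripper's body presses on something with over 40 N, if the wrist force passes 120 N, or if a joint passes its speed limit or range.

## Working session

There is one attempt and no reset: what is moved stays moved. The work goes in short steps, Python scripts to look and compute and a shell command to move; the robot and the scene stay as the last step left them, time stands still between calls to the robot, and variables do not carry over. Pictures are saved under pics/ and viewed, at most 10 in all, crops included, and the job is handed in when it is done.

```bash
mkdir -p pics
cat > h.py <<'E'
import cv2,numpy as np
from rig import ctrl,optics
def ray(c,u,v):
    d=c['R'].T@np.linalg.inv(c['K'])@np.array([u,v,1.]);o=-c['R'].T@c['t'];return o,d/np.linalg.norm(d)
def onz(c,u,v,z):
    o,d=ray(c,u,v);return o+d*(z-o[2])/d[2]
def tri(L):
    A=0;b=0
    for c,u,v in L:
        o,d=ray(c,u,v);P=np.eye(3)-np.outer(d,d);A=A+P;b=b+P@o
    return np.linalg.solve(A,b)
def proj(c,X):
    p=c['K']@(c['R']@np.asarray(X,float)+c['t']);return p[:2]/p[2]
def save(n,name):
    import pickle
    c=optics.capture(n);cv2.imwrite(f'pics/{name}.png',c['img']);pickle.dump(c,open(f'pics/{name}.pkl','wb'));return c
def load(name):
    import pickle;return pickle.load(open(f'pics/{name}.pkl','rb'))
E
python3 - <<'E'
from h import *
a=save('scene','s0');b=save('top','t0')
for c in(a,b):print(c['K'].round(1).tolist(),(-c['R'].T@c['t']).round(),c['R'].round(2).tolist())
s=ctrl.sense();print(s['time_s'],s['force'],s['eef_pos'],s['ee_rot'])
E
```

```text
[[433.4, 0.0, 279.5], [0.0, 433.4, 215.3], [0.0, 0.0, 1.0]] [  -8. -250.  657.] [[0.64, -0.77, 0.02], [-0.44, -0.39, -0.81], [0.63, 0.51, -0.59]]
[[493.3, 0.0, 281.5], [0.0, 493.3, 210.4], [0.0, 0.0, 1.0]] [ 330.  134. 1334.] [[-0.01, -1.0, -0.05], [-0.98, 0.02, -0.18], [0.18, 0.05, -0.98]]
0.1 [0.37880907 0.20854986 0.57757195] [171.39206589 495.99127616 230.78016532] [-2.23787548e-04  1.65617071e-01  9.86189956e-01 -5.53497367e-04]
```

View pics/s0.png

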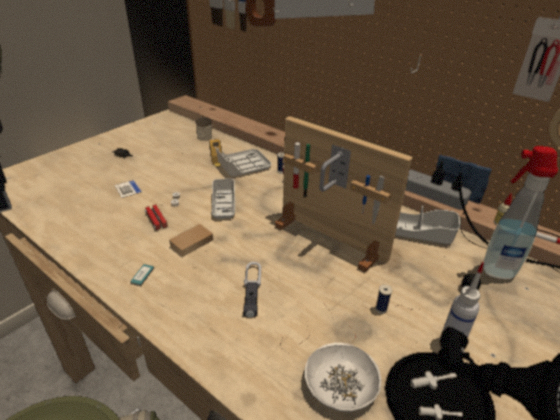

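View pics/t0.png

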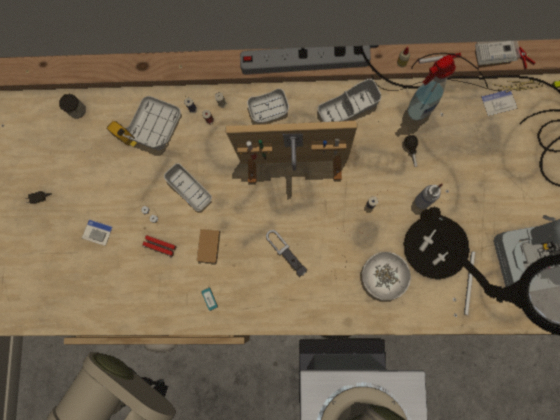

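The scene view shows the lamp at about (252,290), with its hook end at (253,266), and the eye on the board at about (333,170). The top view shows the lamp from (270,236) to (303,273), and the board along row 130 with the eye at (294,150). Next I enlarge these areas.

Run:
```python
from h import *
a=load('s0')['img'];b=load('t0')['img']
def crop(i,u,v,w,h,W=400,H=300): return cv2.resize(i[v:v+h,u:u+w],(W,H),interpolation=cv2.INTER_CUBIC)
m=np.vstack([np.hstack([crop(b,250,222,80,60),crop(b,220,110,140,105)]),np.hstack([crop(a,205,250,100,75),crop(a,270,110,160,120+0)])])
m=np.clip(m.astype(float)*1.5,0,255).astype(np.uint8)
cv2.imwrite('pics/m0.png',m)
```

```text
(no output)
```

View pics/m0.png

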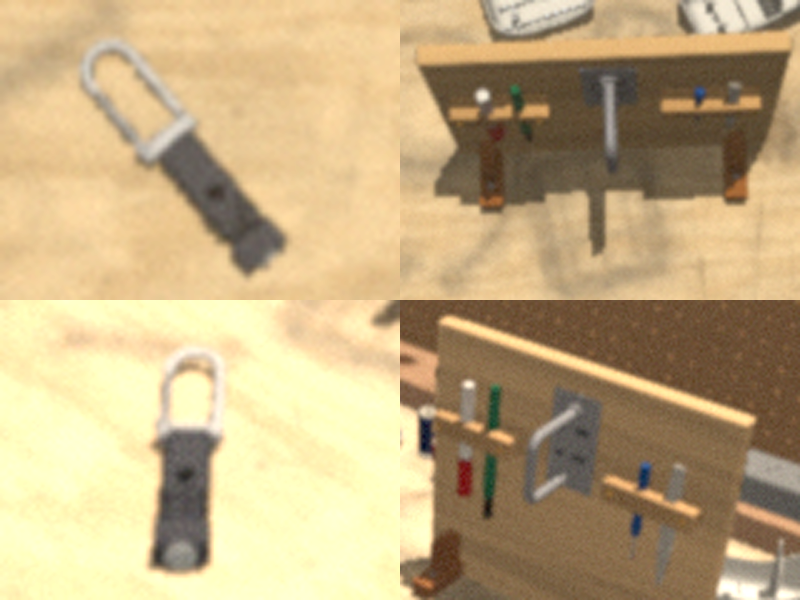

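The top-left and bottom-left crops show the lamp with its gate on the lower-left side, which means z is up. The right-hand crops show the eye: upper leg at crop (608,80)–(612,168), upright bar at (533,445)–(533,495), and the front corners of the board's top edge. I'll work out poses from these.

Run:
```python
from h import *
a=load('s0');b=load('t0')
tl=lambda u,v:(b,250+u/5,222+v/5); tb=lambda u,v:(b,220+(u-400)/2.857,110+v/2.857)
sl=lambda u,v:(a,205+u/4,250+(v-300)/4); sb=lambda u,v:(a,270+(u-400)/2.5,110+(v-300)/2.5)
def show(n,p,q):
    X=tri([p,q]);print(n,X.round(1),'res',[ (proj(c,X)-[u,v]).round(1).tolist() for c,u,v in(p,q)])
    return X
h=show('hook end',tl(98,45),sl(197,349)); r=show('root',tl(167,138),sl(189,432)); e=show('head',tl(259,256),sl(180,565))
for n,p in(('hook',tl(98,45)),('root',tl(167,138)),('head',tl(259,256))):print(n,onz(*p,10).round(1))
L=show('TLfront',tb(419,65),sb(441,320)); R=show('TRfront',tb(787,56),sb(752,425))
d=R-L;print(np.hypot(*d[:2]),'board yaw',np.degrees(np.arctan2(d[0],-d[1])) )
show('eye up corner',tb(612,168),sb(534,446))
for z in(178,216,227,197,167):
  print(z,'scene ray',[onz(*sb(533,v),z).round(1).tolist() for v in(450,495)],'top',onz(*tb(612,168),z).round(1))
```

```text
hook end [514.5 237.4  12.3] res [[-0.3, 0.4], [0.6, -0.1]]
root [464.7 199.5  10.5] res [[-0.0, 0.0], [0.0, -0.0]]
head [402.6 150.2  -1.6] res [[0.3, -0.3], [-0.5, 0.1]]
hook [515.8 236.7  10. ]
root [464.8 199.5  10. ]
head [401.2 150.8  10. ]
TLfront [708.1 314.2 265.8] res [[0.3, -0.2], [-0.4, 0.0]]
TRfront [710.1  18.6 265.6] res [[1.7, -1.0], [-2.4, 0.2]]
295.6375901244372 board yaw 0.38701998039192675
eye up corner [631.9 159.6 227.8] res [[1.2, -0.9], [-1.8, 0.1]]
178 scene ray [[702.8, 201.2, 178.0], [641.5, 158.4, 178.0]] top [643.2 163.7 178. ]
216 scene ray [[646.4, 165.4, 216.0], [590.0, 125.9, 216.0]] top [632.9 162.7 216. ]
227 scene ray [[630.1, 155.0, 227.0], [575.1, 116.5, 227.0]] top [629.9 162.4 227. ]
197 scene ray [[674.6, 183.3, 197.0], [615.7, 142.1, 197.0]] top [638.1 163.2 197. ]
167 scene ray [[719.1, 211.6, 167.0], [656.4, 167.7, 167.0]] top [646.2 163.9 167. ]
```

```bash
python3 -m handwheel '[[[-1,0.55,-0.62,-0.14,0.7],[-1,0.55,-0.62,-0.14,0.7],[-1,0.55,-0.62,-0.14,0.7],[-1,0.55,-0.62,-0.14,0.7],[-1,0.55,-0.62,-0.14,0.7],[-1,0.55,-0.62,-0.14,0.7],[-1,0.55,-0.62,-0.14,0.7],[-1,0.55,-0.62,-0.14,0.7],[-1,0.55,-0.62,-0.14,0.7],[-1,0.55,-0.62,-0.14,0.7]]]' 60
python3 -c "
from h import *
c=save('wrist','w1');print(ctrl.sense()['eef_pos'],(-c['R'].T@c['t']).round(),proj(c,[464.8,199.5,20]),proj(c,[447,186,20]))"
```

```text
time_s: 1.1
eef_pos: [447.3, 184.7, 160.9]
ee_rot: [-0.0, -0.319, 0.948, 0.0]
force: [1.0, -0.0, -0.6]
grip_width: 1.001
grip_force: 0.0
[450.37942084 180.87916338 159.79452804] [387. 140. 303.] [271.53708382 224.27347806] [271.53212719 199.57377332]
```

View pics/w1.png

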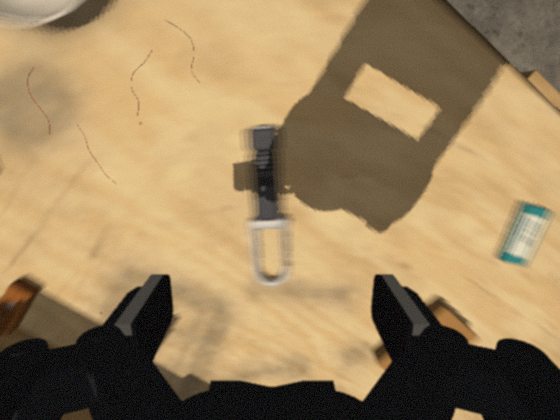

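The wrist view shows the lamp upright in the image: head at (263,127), root block at (268,222), hook end at (270,284). It is slightly blurred by motion. I'll hold still and measure the lamp numerically.

```bash
python3 -m handwheel '[[[-1,0,0,-0.3,0],[-1,0,0,-0.3,0],[-1,0,0,0,0],[-1,0,0,0,0]]]'
python3 - <<'E'
from h import *
c=save('wrist','w2');print(ctrl.sense()['eef_pos'])
u,v=proj(c,[447,186,20]).astype(int);print(u,v)
x0,y0=u-45,max(v-130,0);im=c['img'][y0:v+130,x0:u+60]
g=cv2.cvtColor(im,cv2.COLOR_BGR2HSV)
m=((im.max(2)<85)).astype(np.uint8)
for r in range(0,m.shape[0],6):
    k=np.where(m[r])[0]
    if len(k):print(r+y0,k.min()+x0,k.max()+x0,len(k),end=' | ')
cv2.imwrite('pics/w2c.png',cv2.resize(np.hstack([im,cv2.cvtColor(m*255,cv2.COLOR_GRAY2BGR)]),None,fx=2,fy=2))
E
```

```text
time_s: 1.55
eef_pos: [446.5, 186.3, 131.5]
ee_rot: [-0.0, -0.317, 0.948, 0.0]
force: [-0.6, -0.8, 1.1]
grip_width: 1.0
grip_force: 0.0
[446.73566221 186.36850822 131.90643295]
269 208
132 250 285 36 | 138 250 285 21 | 144 250 285 22 | 150 250 285 27 | 156 255 283 29 | 162 254 283 28 | 168 254 284 27 | 174 253 284 32 | 180 253 284 32 | 186 254 284 31 | 192 254 284 31 | 198 255 284 30 | 204 256 285 30 | 210 257 285 29 | 216 257 285 21 | 222 257 285 25 | 228 255 284 25 |
```

View pics/w2c.png

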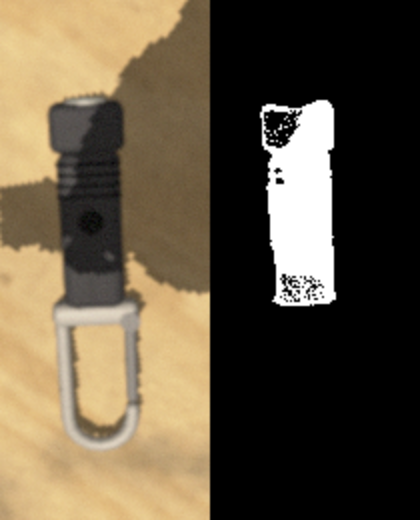

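The still crop shows the lamp clearly: head end at crop (86,100), block at (97,312), hook end at (99,445), with the gate on the right.

Run:
```python
from h import *
c=load('w2');b=load('t0')
P=[onz(c,224+u/2,78+v/2,z) for u,v,z in((86,122,20),(91,222,20),(97,312,17),(98,445,10))]
for p in P:print(p.round(1))
d=P[3]-P[0];print(np.degrees(np.arctan2(d[1],d[0])),np.hypot(*d[:2]))
print('tri root',tri([(c,224+97/2,78+312/2),(b,250+167/5,222+138/5)]), 'hookend',tri([(c,224+98/2,78+445/2),(b,250+98/5,222+45/5)]))
x,y=ctrl.sense()['ee_rot'][1:3];print('tooly',np.degrees(np.arctan2(y*y-x*x,2*x*y)))
```

```text
[405.5 152.9  20. ]
[434.2 176.7  20. ]
[462.9 201.1  17. ]
[514.4 240.5  10. ]
38.82997856838803 139.71156089028108
tri root [463.09970718 199.87398622  18.89704725] hookend [514.11097669 237.87141705  13.15642914]
tooly 126.94563757784161
```

```bash
python3 -m handwheel '[[[-1,-0.08,-0.06,-0.5,0.17],[-1,0,0,-0.6,0],[-1,0,0,-0.6,0],[-1,0,0,-0.5,0],[-1,0,0,-0.3,0],[-1,0,0,-0.08,0],[-1,0,0,0,0],[-1,0,0,0,0]]]'
```

```text
time_s: 2.4
eef_pos: [443.2, 183.4, 3.4]
ee_rot: [0.001, -0.328, 0.945, -0.0]
force: [-0.1, 0.3, 0.0]
grip_width: 0.999
grip_force: 0.0
```

```bash
python3 -m handwheel '[[[1,0,0,0,0],[1,0,0,0,0],[1,0,0,0,0],[1,0,0,0,0],[1,0,0,0,0],[1,0,0,0,0]]]' 60
```

```text
time_s: 3.0
eef_pos: [442.9, 183.2, 2.7]
ee_rot: [0.0, -0.328, 0.945, -0.0]
force: [-1.4, -0.2, 5.4]
grip_width: 0.266
grip_force: 59.5
```

```bash
python3 -m handwheel '[[[1,0,0,0.47,0],[1,0.2,-0.15,0.47,-0.6],[1,0.2,-0.15,0.47,-0.7],[1,0.2,-0.15,0.47,-0.7],[1,0.2,-0.15,0.47,-0.7],[1,0.2,-0.15,0.47,-0.7],[1,0.25,-0.15,0.47,-0.7],[1,0.25,-0.15,0.45,-0.7],[1,0.2,0,0,0],[1,0,0,0,0]]]'
python3 - <<'E'
from h import *
import time
w=save('wrist','w3');a=save('scene','s3');b=save('top','t3');s=ctrl.sense();print(s['eef_pos'],s['force'],s['ee_rot'])
x,y=s['ee_rot'][1:3];print('tooly',np.degrees(np.arctan2(y*y-x*x,2*x*y)))
def crop(i,u,v,wd,h,W=400,H=300): return cv2.resize(i[v:v+h,u:u+wd],(W,H),interpolation=cv2.INTER_CUBIC)
m=np.hstack([np.vstack([crop(b['img'],260,110,80,60),crop(w['img'],0,0,560,420)]),crop(a['img'],255,110,120,180,400,600)])
cv2.imwrite('pics/m3.png',np.clip(m*1.4,0,255).astype(np.uint8))
E
```

```text
time_s: 4.0
eef_pos: [527.9, 130.7, 188.3]
ee_rot: [-0.0, 0.0, 1.0, 0.0]
force: [-0.2, -0.4, -1.8]
grip_width: 0.263
grip_force: 58.9
[526.48618947 131.06381338 187.76538947] [-0.11522909 -1.11860223 -0.94217667] [-1.50684735e-03  4.44960969e-05  9.99998864e-01 -1.03663557e-05]
tooly 89.99490111709399
```

View pics/m3.png

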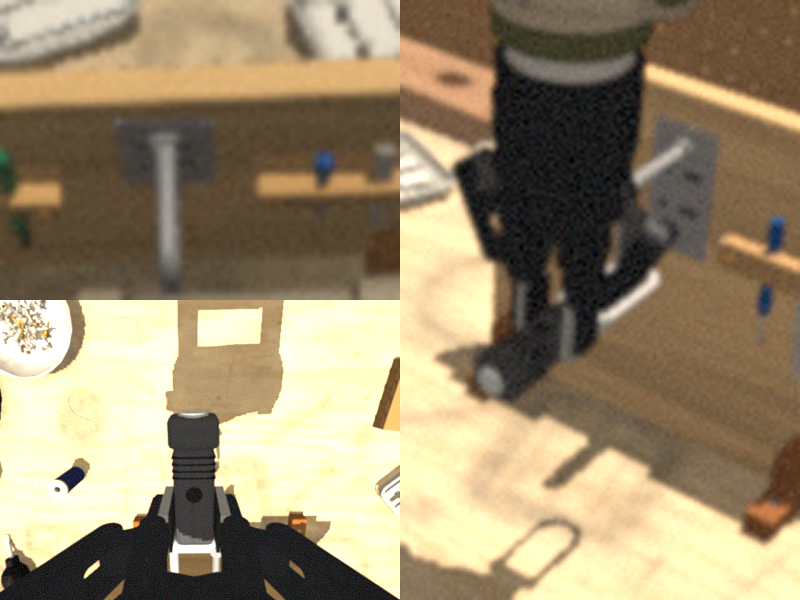

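The lamp is held straight and level. In the top crop the eye's upper leg runs from crop (163,135) to about (170,290). I'll measure its line at z=227 and where the bar ends.

Run:
```python
from h import *
b=load('t0');a=load('s0')
im=b['img'].astype(int)
for v in range(146,176,2):
    print(v,im[v,286:304].sum(1)//3, )
for v in (150,160,167,169):print(onz(b,260+(163+7*(v-137)/31)/5,v,227).round(1))
g=a['img'].astype(int)
print('scene')
for v in (160,166,172,178,184,188,190,192):print(v,g[v,316:332].sum(1)//3)
for x in(632,638,644):
  for y in(158,164): print(x,y,'bar scene',proj(a,[x,y,178]).round(1),proj(a,[x,y,216]).round(1),'top',proj(b,[x-4.5,y,227]).round(1))
```

```text
146 [ 47  42  45  44  52  67  94 107  89  57  45  45  47  48  44  44  46  48]
148 [ 48  49  53  48  52  69  91 105  93  62  49  53  52  48  47  47  48  50]
150 [ 47  50  51  50  52  64  94 109  92  68  54  50  51  50  52  49  48  48]
152 [ 52  51  47  51  49  65  92 108  94  69  56  49  47  49  46  47  50  48]
154 [ 48  47  48  51  51  60  91 113  94  70  55  46  51  48  48  49  49  46]
156 [ 48  48  45  44  43  59  92 111  99  81  55  44  45  43  45  44  47  46]
158 [ 46  45  44  45  47  59  87 110  96  76  54  46  48  41  46  47  41  46]
160 [49 48 48 47 49 58 84 98 94 76 58 48 44 47 49 48 49 48]
162 [53 50 51 52 48 55 71 78 84 70 54 52 51 55 51 55 51 53]
164 [51 53 53 52 48 54 58 63 65 60 52 51 52 53 53 53 50 54]
166 [54 55 51 60 56 55 51 42 47 48 47 53 51 54 52 52 55 52]
168 [59 60 61 60 59 59 51 43 41 45 51 53 60 59 57 54 54 54]
170 [56 58 60 59 59 62 57 49 47 52 54 58 57 59 59 60 56 52]
172 [54 58 57 59 59 57 59 56 57 58 58 58 59 60 58 55 59 53]
174 [54 58 57 58 57 61 56 55 57 58 56 57 57 54 54 55 55 56]
[675.3 164.3 227. ]
[651.1 163.5 227. ]
[634.2 162.9 227. ]
[629.5 162.8 2
[... 191 characters left out ...]
8 61 65 64 60]
178 [69 75 65 66 60 59 65 61 70 67 73 64 68 69 55 62]
184 [ 72  69  71  65  59  58  61  70  74  78  93 104 115 119 114 104]
188 [ 73  68  68  63  60  57  62  83  98 109  97  83  77  69  69  72]
190 [72 72 72 65 64 63 57 65 70 73 65 71 70 71 70 70]
192 [68 69 73 69 64 69 69 72 67 70 72 73 74 74 74 70]
632 158 bar scene [320.7 189.9] [322.1 173.9] top [296.1 169.8]
632 164 bar scene [318.3 188.9] [319.6 172.9] top [293.5 169.8]
638 158 bar scene [322.4 188.7] [323.8 172.8] top [296.1 167.3]
638 164 bar scene [320.  187.7] [321.4 171.8] top [293.5 167.3]
644 158 bar scene [324.  187.6] [325.5 171.7] top [296.1 164.8]
644 164 bar scene [321.7 186.6] [323.1 170.7] top [293.5 164.8]
```

Run:
```python
from h import *
b=load('t3');a=load('s3')
print(tri([(b,260+257/5,110+192/5),(a,255+(722-400)/3.333,110+245/3.333)]), tri([(b,260+324/5,110+152/5),(a,255+(776-400)/3.333,110+218/3.333)]))
```

```text
[692.77215485 121.47503295 180.18614606] [702.28253338  90.83170731 207.8194961 ]
```

```bash
python3 -m handwheel '[[[1,0.2,-0.06,0,0],[1,0.35,0,0,0],[1,0.35,0,0,0],[1,0,0,0,0],[1,0,0,0,0]]]'
```

```text
time_s: 4.65
eef_pos: [572.3, 127.7, 188.6]
ee_rot: [-0.001, 0.001, 1.0, -0.0]
force: [-0.7, -0.2, -1.1]
grip_width: 0.269
grip_force: 58.9
```

```bash
python3 -m handwheel '[[[1,0.15,0,0,0],[1,0.1,0,0,0],[1,0,0,0,0],[1,0,0.05,0,0],[1,0,0.05,0,0],[1,0,0.04,0,0],[1,0,0,0,0]]]'
```

```text
time_s: 5.35
eef_pos: [584.9, 135.1, 189.4]
ee_rot: [0.0, 0.001, 1.0, 0.0]
force: [1.0, -0.0, -0.8]
grip_width: 0.264
grip_force: 58.9
```

```bash
python3 -m handwheel '[[[1,0,0.03,0,0],[1,0,0.03,0,0],[1,0,0,0,0],[1,0,0,0,0]]]'
```

```text
time_s: 5.75
eef_pos: [585.0, 137.7, 189.3]
ee_rot: [0.0, 0.001, 1.0, 0.0]
force: [-0.6, -0.2, -0.8]
grip_width: 0.265
grip_force: 58.9
```

```bash
python3 -m handwheel '[[[1,0,0.03,0,0],[1,0,0.03,0,0],[1,0,0,0,0],[1,0,0,0,0]]]'
```

```text
time_s: 6.15
eef_pos: [585.0, 140.7, 189.3]
ee_rot: [-0.0, 0.001, 1.0, -0.0]
force: [-0.1, -0.6, -1.3]
grip_width: 0.267
grip_force: 58.9
```

```bash
python3 -m handwheel '[[[1,0,0.03,0,0],[1,0,0.02,0,0],[1,0,0,0,0],[1,0,0,0,0]]]'
```

```text
time_s: 6.55
eef_pos: [585.0, 143.2, 189.3]
ee_rot: [-0.0, 0.001, 1.0, -0.0]
force: [0.1, -0.6, -0.1]
grip_width: 0.262
grip_force: 58.9
```

```bash
python3 -m handwheel '[[[1,0,0.02,0,0],[1,0,0.02,0,0],[1,0,0,0,0],[1,0,0,0,0]]]'
```

```text
time_s: 6.95
eef_pos: [585.0, 145.1, 189.3]
ee_rot: [-0.0, 0.001, 1.0, -0.0]
force: [-1.2, -2.6, -1.5]
grip_width: 0.268
grip_force: 58.9
```

```bash
python3 -m handwheel '[[[1,0,0.02,0,0],[1,0,0.02,0,0],[1,0,0,0,0],[1,0,0,0,0]]]'
```

```text
time_s: 7.35
eef_pos: [585.0, 147.2, 189.3]
ee_rot: [-0.0, 0.001, 1.0, -0.0]
force: [-1.7, -2.0, -0.2]
grip_width: 0.268
grip_force: 58.9
```

```bash
python3 -m handwheel '[[[1,0,0.02,0,0],[1,0,0.02,0,0],[1,0,0,0,0],[1,0,0,0,0]]]'
```

```text
time_s: 7.75
eef_pos: [585.0, 149.2, 189.3]
ee_rot: [0.0, 0.001, 1.0, -0.0]
force: [-2.1, -3.2, -1.0]
grip_width: 0.266
grip_force: 58.8
```

```bash
python3 -m handwheel '[[[1,0,0.02,0,0],[1,0,0.02,0,0],[1,0,0.02,0,0],[1,0,0.02,0,0],[1,0,0,0,0]]]'
```

```text
time_s: 8.25
eef_pos: [585.2, 153.2, 189.4]
ee_rot: [0.0, 0.001, 1.0, -0.0]
force: [0.7, -5.3, -1.1]
grip_width: 0.269
grip_force: 58.8
```

```bash
python3 -m handwheel '[[[1,0,0.02,0,0],[1,0,0.02,0,0],[1,0,0.02,0,0],[1,0,0.02,0,0],[1,0,0,0,0]]]'
```

```text
time_s: 8.75
eef_pos: [584.9, 157.1, 189.3]
ee_rot: [-0.0, 0.001, 1.0, -0.0]
force: [-0.8, -5.0, -0.3]
grip_width: 0.265
grip_force: 58.9
```

```bash
python3 -m handwheel '[[[1,0,0.02,0,0],[1,0,0.02,0,0],[1,0,0.02,0,0],[1,0,0.02,0,0],[1,0,0,0,0],[1,0,0,0,0]]]'
python3 -c "
from h import *
a=save('scene','s5');b=save('top','t5');print(ctrl.sense()['force'])"
```

```text
time_s: 9.35
eef_pos: [584.7, 161.0, 189.2]
ee_rot: [-0.001, 0.001, 1.0, -0.0]
force: [-1.1, -5.3, -1.6]
grip_width: 0.267
grip_force: 58.9
[-2.10837962e+00 -4.72204308e+00  9.16368930e-04]
```

```bash
python3 -m handwheel '[[[1,0,0.02,0,0],[1,-0.05,0,0,0],[1,-0.05,0,0,0],[1,-0.05,0,0,0],[1,0,0,0,0]]]'
```

```text
time_s: 9.95
eef_pos: [576.7, 162.6, 189.2]
ee_rot: [-0.001, 0.001, 1.0, 0.0]
force: [-4.8, -3.0, -0.3]
grip_width: 0.265
grip_force: 59.0
```

```bash
python3 -m handwheel '[[[1,-0.04,0,0,0],[1,-0.04,0,0,0],[1,-0.04,0,0,0],[1,0,0,0,0]]]'
```

```text
time_s: 10.35
eef_pos: [571.5, 162.8, 189.5]
ee_rot: [0.0, 0.001, 1.0, 0.001]
force: [-0.1, 0.5, -0.3]
grip_width: 0.269
grip_force: 59.0
```

```bash
python3 -m handwheel '[[[1,-0.04,0.03,0,0],[1,-0.04,0.02,0,0],[1,-0.02,0,0,0],[1,0,0,0,0]]]'
```

```text
time_s: 10.75
eef_pos: [566.5, 164.8, 189.4]
ee_rot: [0.0, 0.001, 1.0, 0.0]
force: [0.2, 1.0, -1.6]
grip_width: 0.264
grip_force: 59.0
```

```bash
python3 -m handwheel '[[[1,-0.02,0,0,0],[1,-0.02,0,0,0],[1,0,0,0,0]]]'
```

```text
time_s: 11.05
eef_pos: [564.5, 164.7, 189.3]
ee_rot: [0.0, 0.001, 1.0, 0.0]
force: [-0.3, 0.6, -1.1]
grip_width: 0.268
grip_force: 59.0
```

```bash
python3 -m handwheel '[[[1,-0.02,0,0,0],[1,0,0,0,0],[1,0,0,0,0]]]'
```

```text
time_s: 11.35
eef_pos: [563.5, 164.7, 189.3]
ee_rot: [0.0, 0.001, 1.0, 0.0]
force: [-0.1, 0.0, -1.2]
grip_width: 0.261
grip_force: 59.0
```

```bash
python3 -m handwheel '[[[1,-0.02,0,0,0],[1,0,0,0,0],[1,0,0,0,0]]]'
```

```text
time_s: 11.65
eef_pos: [562.5, 164.7, 189.3]
ee_rot: [0.0, 0.001, 1.0, -0.0]
force: [-0.5, -0.6, -0.4]
grip_width: 0.267
grip_force: 59.0
```

```bash
python3 -m handwheel '[[[1,-0.015,0,0,0],[1,0,0,0,0],[1,0,0,0,0]]]'
```

```text
time_s: 11.95
eef_pos: [561.8, 164.7, 189.3]
ee_rot: [0.0, 0.001, 1.0, -0.0]
force: [-0.8, 0.2, -0.9]
grip_width: 0.263
grip_force: 59.0
```

```bash
python3 -m handwheel '[[[1,-0.015,0,0,0],[1,0,0,0,0],[1,0,0,0,0]]]'
```

```text
time_s: 12.25
eef_pos: [561.0, 164.7, 189.3]
ee_rot: [-0.0, 0.001, 1.0, 0.0]
force: [0.2, 1.1, -1.3]
grip_width: 0.267
grip_force: 59.0
```

```bash
python3 -m handwheel '[[[1,-0.015,0,0,0],[1,0,0,0,0],[1,0,0,0,0]]]'
```

```text
time_s: 12.55
eef_pos: [560.5, 164.7, 189.4]
ee_rot: [0.0, 0.001, 1.0, 0.0]
force: [3.1, -0.6, -2.3]
grip_width: 0.27
grip_force: 59.0
```

```bash
python3 -m handwheel '[[[1,-0.015,0,0,0],[1,0,0,0,0],[1,0,0,0,0]]]'
```

```text
time_s: 12.85
eef_pos: [560.3, 164.7, 189.5]
ee_rot: [0.001, 0.001, 1.0, 0.0]
force: [5.7, 0.3, -2.4]
grip_width: 0.265
grip_force: 59.0
```

```bash
python3 -m handwheel '[[[1,-0.012,0,0,0],[1,0,0,0,0],[1,0,0,0,0]]]'
```

```text
time_s: 13.15
eef_pos: [560.1, 164.6, 189.6]
ee_rot: [0.002, 0.001, 1.0, 0.0]
force: [9.6, 0.6, -4.1]
grip_width: 0.266
grip_force: 58.9
```

```bash
python3 -m handwheel '[[[1,-0.01,0,0,0],[1,0,0,0,0],[1,0,0,0,0]]]'
python3 - <<'E'
from h import *
a=save('scene','s6');b=save('top','t6');s=ctrl.sense();print(s['force'],s['eef_pos'])
def crop(i,u,v,wd,h,W,H): return cv2.resize(i[v:v+h,u:u+wd],(W,H),interpolation=cv2.INTER_CUBIC)
m=np.hstack([crop(b['img'],270,120,60,90,400,600),crop(a['img'],285,135,70,105,400,600)])
cv2.imwrite('pics/m6.png',np.clip(m*1.6,0,255).astype(np.uint8))
E
```

```text
time_s: 13.45
eef_pos: [560.1, 164.6, 189.8]
ee_rot: [0.002, 0.001, 1.0, 0.0]
force: [11.1, 1.2, -4.3]
grip_width: 0.263
grip_force: 58.8
[10.48705581  1.01902231 -4.02297087] [560.06097069 164.60825473 189.7506158 ]
```

View pics/m6.png

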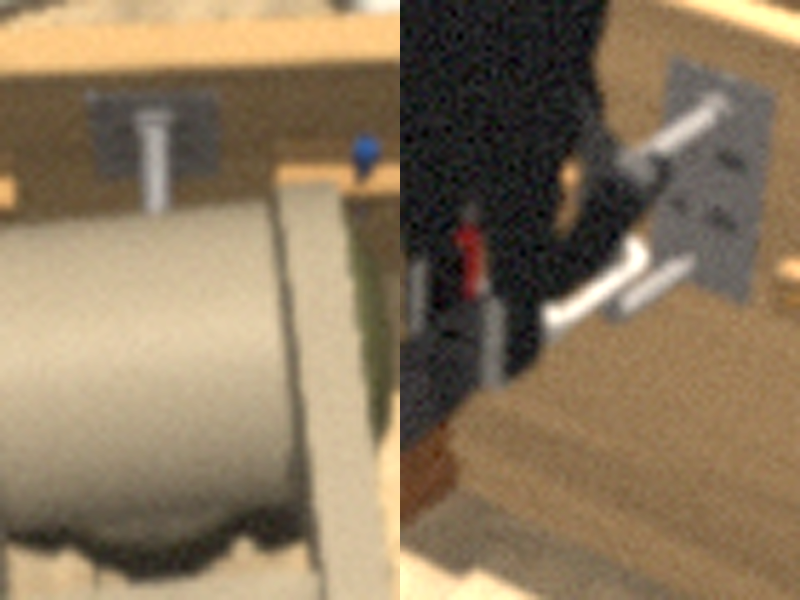

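The lamp's hook encircles the bar: bow at crop (640,255), lower leg beyond it. The pull measures about 10.5 N. I'll hold it for about a second, then relax.

```bash
python3 -m handwheel '[[[1,0,0,0,0],[1,0,0,0,0],[1,0,0,0,0],[1,0,0,0,0],[1,0,0,0,0],[1,0,0,0,0],[1,0,0,0,0],[1,0,0,0,0]]]'
```

```text
time_s: 14.35
eef_pos: [560.1, 164.6, 189.7]
ee_rot: [0.002, 0.001, 1.0, 0.0]
force: [11.7, 0.9, -4.0]
grip_width: 0.262
grip_force: 58.8
```

```bash
python3 -m handwheel '[[[1,0.04,0,0,0],[1,0.04,0,0,0],[1,0.04,0,0,0],[1,0.03,0,0,0],[1,0,0,-0.05,0],[1,0,0,-0.05,0],[1,0,0,-0.05,0],[1,0,0,-0.05,0],[1,0,0,0,0]]]'
```

```text
time_s: 15.25
eef_pos: [565.7, 164.7, 178.8]
ee_rot: [-0.0, 0.001, 1.0, -0.0]
force: [-0.1, 0.2, -0.3]
grip_width: 0.262
grip_force: 59.0
```

```bash
python3 -m handwheel '[[[1,0,0,-0.04,0],[1,0,0,-0.04,0],[1,0,0,0,0]]]'
```

```text
time_s: 15.55
eef_pos: [565.8, 164.7, 175.0]
ee_rot: [-0.0, 0.001, 1.0, -0.0]
force: [0.6, 0.6, -0.6]
grip_width: 0.263
grip_force: 59.0
```

```bash
python3 -m handwheel '[[[1,0,0,-0.02,0],[1,0,0,-0.02,0],[1,0,0,0,0],[1,0,0,0,0]]]'
```

```text
time_s: 15.95
eef_pos: [565.9, 164.7, 173.3]
ee_rot: [0.0, 0.001, 1.0, 0.0]
force: [-0.5, -0.5, -1.8]
grip_width: 0.262
grip_force: 59.0
```

```bash
python3 -m handwheel '[[[1,0,0,-0.02,0],[1,0,0,-0.02,0],[1,0,0,0,0],[1,0,0,0,0]]]'
```

```text
time_s: 16.35
eef_pos: [565.9, 164.7, 171.3]
ee_rot: [-0.0, 0.001, 1.0, -0.0]
force: [-0.1, -0.1, -2.6]
grip_width: 0.261
grip_force: 59.0
```

```bash
python3 -m handwheel '[[[1,0,0,-0.03,0],[1,0,0,0,0],[1,0,0,0,0]]]'
```

```text
time_s: 16.65
eef_pos: [565.9, 164.7, 169.7]
ee_rot: [-0.0, 0.001, 1.0, -0.0]
force: [0.2, -0.6, -0.4]
grip_width: 0.267
grip_force: 59.0
```

```bash
python3 -m handwheel '[[[-1,0,0,0,0],[-1,0,0,0,0],[-1,0,0,0,0],[-1,0,0,0,0],[-1,0,0,0,0],[-1,0,0,0,0],[-1,0,0,0,0]]]'
```

```text
time_s: 17.35
eef_pos: [565.9, 164.7, 169.8]
ee_rot: [-0.0, 0.001, 1.0, 0.0]
force: [-0.2, -0.2, 0.4]
grip_width: 1.001
grip_force: 0.0
```

```bash
python3 -m handwheel '[[[-1,-0.2,0,0.2,0],[-1,-0.4,0,0.3,0],[-1,-0.5,0,0.5,0],[-1,-0.5,0,0.5,0],[-1,-0.5,0.4,0.3,0],[-1,-0.3,0.6,0,0],[-1,0,0.6,0,0],[-1,0,0.6,0,0],[-1,0,0,0,0],[-1,0,0,0,0]]]'
python3 - <<'E'
from h import *
a=save('scene','s8')
i=np.hstack([cv2.resize(a['img'][130:280,275:375],(400,600),interpolation=cv2.INTER_CUBIC),cv2.resize(save('top','t8')['img'][110:200,265:325],(400,600),interpolation=cv2.INTER_CUBIC)])
cv2.imwrite('pics/m8.png',np.clip(i*1.5,0,255).astype(np.uint8))
E
```

```text
time_s: 18.35
eef_pos: [445.4, 274.8, 260.2]
ee_rot: [0.0, 0.0, 1.0, -0.0]
force: [-1.0, -0.7, -0.6]
grip_width: 0.999
grip_force: 0.0
```

View pics/m8.png

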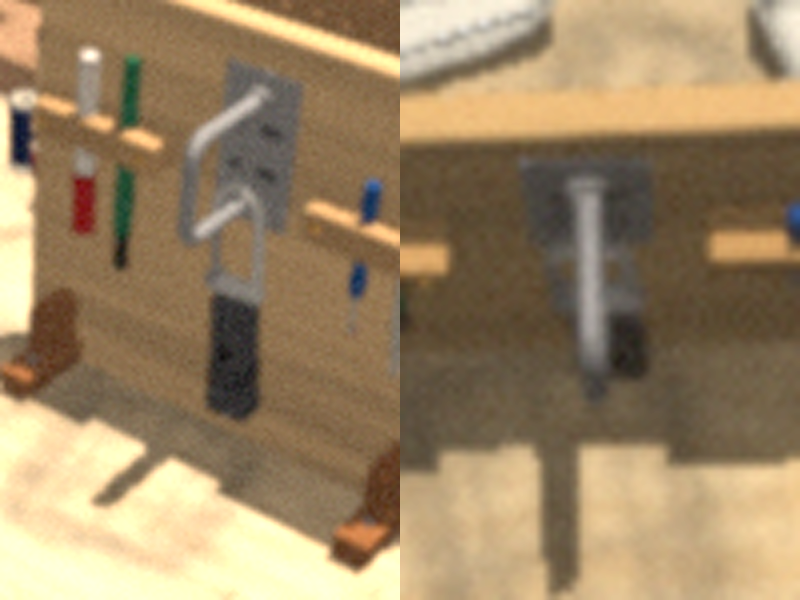

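The lamp hangs from the lower leg, with the bow at crop (240,195), the body at (233,355) and the gate shut. I'll wait for it to come to rest, compare frames to confirm, then hand in.

```bash
for k in 1 2 3; do python3 -m handwheel '[[[-1,0,0,0,0],[-1,0,0,0,0],[-1,0,0,0,0],[-1,0,0,0,0],[-1,0,0,0,0],[-1,0,0,0,0],[-1,0,0,0,0],[-1,0,0,0,0],[-1,0,0,0,0],[-1,0,0,0,0]]]' | head -1
python3 - <<'E'
from h import *
import os
f=lambda:cv2.GaussianBlur(optics.capture('scene')['img'][170:245,315:350].astype(np.float32),(3,3),0)
a=f();[optics.capture('top') for _ in range(4)];b=f();p=np.load('pics/p.npy') if os.path.exists('pics/p.npy') else a
print(abs(a-b).max(),abs(a-b).mean(),abs(p-b).max(),abs(p-b).mean());np.save('pics/p.npy',b)
E
done
```

```text
time_s: 19.45
38.875 2.5793333 38.875 2.5793333
time_s: 20.75
6.0 0.9903889 11.0 1.2719444
time_s: 22.05
7.0 0.9964603 6.375 0.99360317
```

```bash
python3 -m handwheel '[[[-1,0,0,0,0],[-1,0,0,0,0],[-1,0,0,0,0],[-1,0,0,0,0],[-1,0,0,0,0],[-1,0,0,0,0],[-1,0,0,0,0],[-1,0,0,0,0],[-1,0,0,0,0],[-1,0,0,0,0]]]' | head -1; python3 -c "
from rig import ctrl
print(ctrl.finish_job())"
```

```text
time_s: 23.35
the job is handed in; nothing more can be done
None
```

The lamp hangs at rest from the eye's lower leg with its gate shut; the catch was proved before release with a steady pull of about 11 N (peak about 12.5 N in all), and the job was handed in at about 23 s.

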